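Load a steel plate under the leaf spring of a hold-down jig

ROBOT

A 7-joint arm with a two-finger parallel gripper is mounted at the origin on the work surface. World frame = base frame: x ahead of the robot, y to its left, z up, the work surface at z = 0. Lengths are in m, angles in rad, forces in N, time in s.
With the tool pointing down it reaches from about 0.4 to 0.85 m from the base axis. Payload 10.4 kg.
Tool frame: the origin (TCP) lies at the very end of the fingers, on their centre line; the grasp point (between the pads) lies 19 mm behind it (grasp_offset is the distance from the TCP to the grasp point, in m); z points along the fingers, y is the line along which they close (so a half turn about z gives the same grasp; the last joint's range is limited). The gripper opens to 85 mm and grips with 20 to 120 N. Pads are 22 mm wide; open, the fingers measure 114 mm over their backs; the gripper's body (76 mm by 85 mm) begins 54 mm behind the grasp point. The pads swing forward as they close: fully open they stand 13 mm farther back than shut.
Start: joints at [1.256, 0.332, -0.065, 1.46, 0.022, 1.35, -0.088], TCP at [0.18, -0.599, 0.231] pointing down, gripper open.
Joint ranges: [-2.6, 2.6], [-0.5, 2.12], [-1.47, 1.34], [0.16, 2.42], [-1.27, 4.41], [0.06, 2.06], [-2.6, 2.6]. Speed limits (rad/s): [2.22, 2.22, 2.79, 2.79, 3.14, 3.14, 3.14].

INTERFACE

Orientations are given as a unit quaternion [x, y, z, w].
In Python, from workcell import * gives the robot as it stands.
- The arm moves only by the tool jog_arm, never from a script. Its argument "plan" is a list of rows, each a list of 3 entries, a list of its own where there are three numbers: the turn, a rotation vector about the tool's x, y, z in rad, then the shift along the tool's x, y, z in m, then the finger opening in m, from 0 to 0.0854. A call has 1 to 8 rows; each row is the pose to reach, as a shift and turn from the pose commanded when the call began, along the tool's axes at that moment; what a row does not reach only later rows make up. A row lasts 1/12 s, in which the tool goes at most 41.7 mm and 7.16 degrees, less where a joint would pass 70% of its speed; a pose out of reach is approached as far as the arm can. A call with a gripper value outside its range is refused whole. The fingers move at their own pace and stop on an object; "force" is the grip in N (left out, the last holds). Time passes only in rows, so rows that repeat a pose let the fingers close. It gives the time, the measured TCP pose, the force, the opening and the grip force at its end, in the units of the state.
- get_obs(): the state, without advancing time (a new reading comes with each control period).
- camera(name): name is "scene" or "top" or "wrist"; returns a dict with "img" (384x512x3 uint8, red, green, blue), "mtx" (3x3 intrinsics, pixels), "extrinsics" (4x4, takes a point from camera to world coordinates). Camera axes: x right, y down, z forward; pixel columns grow to the right and rows downward; lengths in m; the calibration is good to about 2 mm. A picture is of the moment at which its call begins. There is no depth.
- hand_in(): hands the job in; it is judged then, once.
The state is a dict: "clock": time; "joint_pos": joint angles; "joint_velocities": joint speeds; "tau": joint torques, N m; "position": TCP position; "ee_rot": TCP orientation; "ft_force": force on the tool from outside, world axes, zero at the start; "torque": the same for the moment, N m; "grip_width": opening from 0.0 (shut) to 1.0 (fully open); "grasp_force": force on a finger pad.
Only numpy, scipy, OpenCV 4.12 (cv2) and the standard library are available. Lean on these libraries where they do the work, as an engineer would, in place of code of your own. Each camera call takes 0.05 s, during which the arm holds its last target. There are 200 camera calls.

TASK

Load the steel plate into the hold-down jig by pushing alone: press it down hard on its sprung bed with the fingertips (the bare strip behind its rib is there for them) and, keeping it pressed, slide it under the cross bar and the leaf spring until it is fully home against the end stop and the bed has sprung up behind it. Never pick the plate up or tip it, and leave the hammer, the can, the cup and the ring where they are.

Things in the scene. Friction and masses are not known exactly. Their poses are not given: they have to be found in the camera images.
- jig: Fixed steel jig, 306 x 100 mm: a straight channel 63 mm wide between side rails (tops at z = 48 mm). Origin: underside, on the channel's centre line, at the front end of the sprung bed; +x is the loading direction, z up. Fixed floor at z = 30 mm from x = +1 mm to the stop. Sprung bed: slab x = -145 to -1 mm, top at z = 42 mm up, 31.5 mm fully down. Rear wall face x = -147 mm, top z = 48 mm.
- jig_bar (a point): Middle of the lower rear edge of the cross bar over the channel: at x = +50 mm, z = 42.5 mm in the jig's frame. The bar is 12 mm thick along x, its top at z = 56 mm. The plate goes under it only while the bed is pressed down.
- jig_stop (a point): Foot of the end stop's face, on the floor and centre line: x = +133 mm, z = 30 mm in the jig's frame; its top at z = 48 mm. The plate's nose rests against it when home.
- plate: Loose steel plate, 130 x 60 x 8 mm, 0.35-0.7 kg, on the bed, 1.5 mm play to each rail. Origin: centre of underside; +x to its rounded nose. A rib (50 mm wide, rising 8 mm above the top) crosses it at x = -31 to -26 mm; behind it, to the rear edge at x = -65, is the bare strip to press. Home: origin at x = +68, y = 0, z = 30 mm in the jig's frame, rear edge 3 mm beyond the bed's end.
- plate_land (a point): Centre of the bare strip on the plate's top face, 48 mm behind the plate's origin and 8 mm above its underside; the strip is 34 mm long (along the plate) and 60 mm wide. Push forward on the rib's rear face, 17 mm ahead of this point.
- bedplate (a joint): Sprung bed: 0 = up, 0.0105 m = fully down. Spring 10 N at the top to 15 N at the bottom, part of it carried by the plate's weight; with friction, press with some 12 to 20 N to hold it down while sliding. It springs up again when the plate has left it.
- leafblade (a joint): Leaf spring: 34 mm wide blade from the bar forward and down to x = 111 mm in the jig's frame, its tip at rest about 3 mm above the floor. 0 rad = at rest, grows as the plate's nose lifts it; about 0.1 with the plate under it, pressing it with about 6 N.
- hammer: Bystander: hammer lying beside the jig; leave alone. Origin at the centre of its underside, handle to -x.
- spraycan: Bystander: upright can 56 mm across, 130 mm tall. Origin at the centre of its underside.
- cup: Bystander: upright white cup, 76 mm across, 95 mm tall. Origin at the centre of its underside.
- pipe_ring: Bystander: short steel pipe ring, 68 mm across, 30 mm tall. Origin at the centre of its underside.
Things that resemble listed ones, but are neither listed nor needed, are in the scene too. What is shaped like the plate but pink or turquoise is not meant.

How it is judged:
On the way:
1. the fingers press the plate and its bed down before the plate is home (value of joint bedplate above 0.006 m and contact force between the fingers and plate above 3 N and x of plate in the frame of jig below 0.05 m), for 0.1 s.
At the end, for the whole second after the job is handed in: The plate lies flat (within 0.05 rad, 3 mm) on the fixed floor under the leaf spring, its nose within 4.5 mm of the end stop, the bed sprung up behind it (within 3 mm of the top), everything at rest (x of plate in the frame of jig between 0.0635 and 0.072 m and y of plate in the frame of jig between -0.004 and 0.004 m and z of plate in the frame of jig between 0.027 and 0.033 m and angle between plate's own z axis and vertical below 0.05 rad and value of joint bedplate below 0.003 m and value of joint leafblade above 0.05 rad and linear speed of plate below 0.01 m/s); the robot touches nothing.
It fails at once if the plate is lifted more than 12 mm off its raised bed or tipped (z of plate in the frame of jig above 0.054 m or angle between plate's own z axis and vertical above 0.3 rad).
It fails at once if the hammer is moved by more than 20 mm or knocked over (distance of hammer from where it was at the start of the episode above 0.02 m or angle between hammer's own z axis and vertical above 0.4 rad).
It fails at once if the spraycan is moved by more than 20 mm or knocked over (distance of spraycan from where it was at the start of the episode above 0.02 m or angle between spraycan's own z axis and vertical above 0.4 rad).
It fails at once if the cup is moved by more than 20 mm or knocked over (distance of cup from where it was at the start of the episode above 0.02 m or angle between cup's own z axis and vertical above 0.4 rad).
It fails at once if the pipe ring is moved by more than 20 mm or knocked over (distance of pipe_ring from where it was at the start of the episode above 0.02 m or angle between pipe_ring's own z axis and vertical above 0.4 rad).
It also fails if it takes over 35 s, if anything falls off the work surface, if the arm or the gripper's body presses on something with over 40 N, if the wrist force passes 120 N, or if a joint passes its speed limit or range.

## Working session

There is one attempt and no reset: what is moved stays moved. The work goes in short steps, Python scripts to look and compute and a tool call to move; the robot and the scene stay as the last step left them, time stands still between calls to the robot, and variables do not carry over. Pictures are saved under pics/ and viewed, at most 10 in all, crops included, and the job is handed in when it is done.

Besides the shell and the picture viewer there is one more tool, called after "Call:" by a JSON object that holds its "api" and its "payload", one argument or row to a line. jog_arm: Moves the arm, as the interface text tells. Its arguments: {"type":"object","properties":{"plan":{"type":"array"},"force":{"type":"number"}},"required":["plan"]}

```bash
mkdir -p pics; python3 - <<'E'
from workcell import *
import cv2,numpy as np,pickle
D={}
for n in("top","scene"):
    c=camera(n);D[n]=c;cv2.imwrite(f"pics/{n}0.png",c["img"][:,:,::-1])
    print(n,c["mtx"].round(1).tolist(),c["extrinsics"].round(3).tolist())
pickle.dump(D,open("d0.pkl","wb"))
o=get_obs();print({k:np.round(v,3).tolist() for k,v in o.items()})
E
```

```text
top [[460.0, 0.0, 255.9], [0.0, 460.0, 197.8], [0.0, 0.0, 1.0]] [[-0.021, -0.985, 0.174, 0.375], [-1.0, 0.021, -0.006, 0.045], [0.002, -0.174, -0.985, 1.297], [0.0, 0.0, 0.0, 1.0]]
scene [[466.9, 0.0, 257.5], [0.0, 466.9, 184.5], [0.0, 0.0, 1.0]] [[-0.861, 0.315, -0.4, 1.003], [0.509, 0.532, -0.677, 0.748], [-0.0, -0.786, -0.618, 0.712], [0.0, 0.0, 0.0, 1.0]]
{'clock': 0.1, 'joint_pos': [1.256, 0.333, -0.065, 1.461, 0.022, 1.35, -0.089], 'joint_velocities': [0.001, -0.001, 0.001, -0.003, 0.0, -0.001, 0.001], 'tau': [0.001, -62.675, 0.049, -39.243, 0.016, 0.007, -0.0], 'position': [0.18, -0.598, 0.231], 'ee_rot': [0.989, 0.145, -0.0, -0.001], 'ft_force': [-0.044, 0.715, 0.009], 'torque': [-0.027, 0.005, -0.015], 'grasp_force': 0.0, 'grip_width': 0.998}
```

View pics/top0.png

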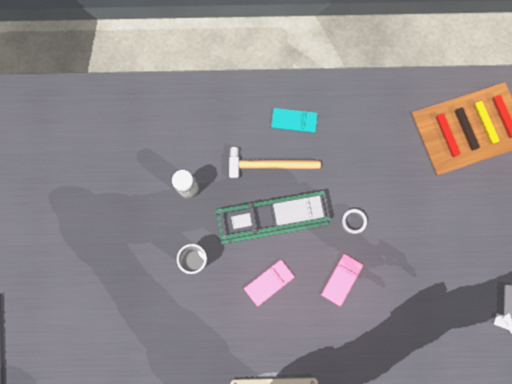

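View pics/scene0.png

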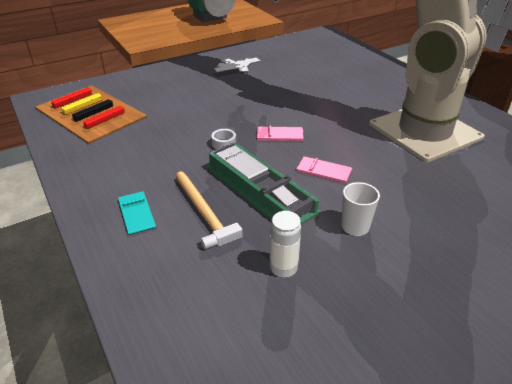

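The top view shows the jig (green) from about (217,193) to (330,242). The steel plate is light grey at (298,211) with its rib at about x=308, so loading runs to image left (about +y world). Plate lookalikes are turquoise at (295,120) and pink at (269,283) and (342,280). I choose the grey one in the green jig and check it in a close crop.

```bash
cat > h.py <<'E'
import numpy as np,cv2
def ray(c,uv,z):
    uv=np.atleast_2d(np.asarray(uv,float));K=c["mtx"];T=c["extrinsics"]
    d=np.c_[(uv-[K[0,2],K[1,2]])/[K[0,0],K[1,1]],np.ones(len(uv))]@T[:3,:3].T
    return T[:3,3]+d*((z-T[2,3])/d[:,2])[:,None]
def proj(c,P):
    T=c["extrinsics"];q=(np.atleast_2d(P)-T[:3,3])@T[:3,:3]
    p=q@c["mtx"].T;return p[:,:2]/p[:,2:]
E
python3 - <<'E'
import pickle;from h import *
D=pickle.load(open("d0.pkl","rb"));c=D["top"];im=c["img"][:,:,::-1].copy()
hsv=cv2.cvtColor(im,cv2.COLOR_BGR2HSV)
m=cv2.inRange(hsv,(60,90,30),(85,255,255));m[:170]=0
ys,xs=np.nonzero(m);ok=(xs>200)&(xs<345)&(ys<255);pts=np.c_[xs,ys][ok]
for z in(.048,):
    W=ray(c,pts,z)[:,:2].astype(np.float32);r=cv2.minAreaRect(W);print(z,r)
r=cv2.minAreaRect(pts.astype(np.float32));print(r,cv2.boxPoints(r).tolist())
crop=im[180:255,205:345];cv2.imwrite("pics/c0.png",cv2.resize(crop,None,fx=5.6,fy=5.6,interpolation=cv2.INTER_CUBIC))
E
```

```text
0.048 ((0.5417046546936035, -0.00526919960975647), (0.09316659718751907, 0.29451751708984375), 8.93852710723877)
((272.02178955078125, 216.79026794433594), (33.88814163208008, 107.86277770996094), 79.99201965332031) [[215.96641540527344, 209.47650146484375], [322.1878967285156, 190.73153686523438], [328.0771484375, 224.10403442382812], [221.85568237304688, 242.8489990234375]]
```

View pics/c0.png

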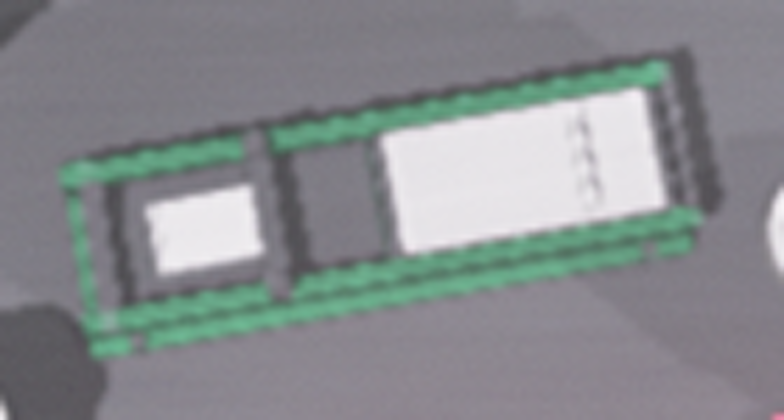

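The crop shows the grey-white plate with its nose at crop x≈390 (full px 275), rear edge at about 657 (322), and rib at about 585 (309). The bar is at 255–295 and the leaf at 150–260. This matches the description, so I measure the plate and jig axes.

```bash
python3 - <<'E'
import pickle;from h import *
D=pickle.load(open("d0.pkl","rb"));c=D["top"];im=c["img"]
g=im.min(2);
m=(g>150).astype(np.uint8);n,l,s,ce=cv2.connectedComponentsWithStats(m)
for i in range(1,n):
    x,y,w,h,a=s[i]
    if a>60 and 205<ce[i][0]<340 and 180<ce[i][1]<250:
        ys,xs=np.nonzero(l==i);z=.05
        # sub-pixel: upsampled mask
        W=ray(c,np.c_[xs,ys],z)[:,:2];mu=W.mean(0);e,v=np.linalg.eigh(np.cov((W-mu).T))
        a_=v[:,1]*np.sign(v[1,1]);print(i,s[i],ce[i],mu.round(4),"axis deg",np.degrees(np.arctan2(a_[1],a_[0])).round(2),"size",np.sqrt(12*e).round(4))
f=lambda u,v:np.array([205+(u+.5)/5.6-.5,180+(v+.5)/5.6-.5])
def P(n,u,v,z): print(n,ray(c,f(u,v),z)[0].round(4))
P("plate nose a",383,137,.05);P("plate nose b",402,253,.05);P("rear a",645,88,.05);P("rear b",667,207,.05)
# outer rail top edges (z=.048): far side then near side
P("top railouter L",62,165,.048);P("railouter R",663,60,.048);P("near outer L",88,330,.048);P("near outer R",700,218,.048)
P("bar rear a",275,132,.056);P("bar rear b",297,285,.056);P("bar front a",245,140,.056);P("bar front b",270,297,.056)
E
```

```text
5 [ 273  196   51   30 1088] [298.04136029 210.09466912] [ 0.558  -0.0768] axis deg 99.01 size [0.0622 0.1325]
7 [231 213  21  16 267] [241.20599251 220.57303371] [0.5324 0.0794] axis deg 99.94 size [0.0373 0.0535]
plate nose a [ 0.5762 -0.0086  0.05  ]
plate nose b [ 0.5188 -0.0162  0.05  ]
rear a [ 0.5979 -0.1382  0.05  ]
rear b [ 0.5387 -0.1463  0.05  ]
top railouter L [0.5659 0.1491 0.048 ]
railouter R [ 0.6121 -0.148   0.048 ]
near outer L [0.4848 0.137  0.048 ]
near outer R [ 0.5332 -0.1625  0.048 ]
bar rear a [0.5788 0.0443 0.056 ]
bar rear b [0.5037 0.0352 0.056 ]
bar front a [0.5751 0.0591 0.056 ]
bar front b [0.4981 0.0484 0.056 ]
```

Call:
{"api": "jog_arm", "payload": {
  "plan": [
    [[0,0,-1.436],[0.506,-0.344,0.03],0],
    [[0,0,-1.436],[0.506,-0.344,0.03],0],
    [[0,0,-1.436],[0.506,-0.344,0.03],0],
    [[0,0,-1.436],[0.506,-0.344,0.03],0],
    [[0,0,-1.436],[0.506,-0.344,0.03],0],
    [[0,0,-1.436],[0.506,-0.344,0.03],0],
    [[0,0,-1.436],[0.506,-0.344,0.03],0],
    [[0,0,-1.436],[0.506,-0.344,0.03],0]
  ],
  "force": 40
}}

```text
clock: 0.77
position: [0.3903, -0.3383, 0.2148]
ee_rot: [0.797, 0.604, -0.0, 0.0]
ft_force: [0.5, -0.4, -0.3]
grip_width: -0.001
grasp_force: 0.0
```

```bash
cat >> h.py <<'E'
from scipy.spatial.transform import Rotation as R
def delta(o,P,yaw):
    r=R.from_quat(o["ee_rot"]);c,s=np.cos(yaw),np.sin(yaw)
    t=R.from_matrix(np.array([[c,s,0],[s,-c,0],[0,0,-1]]))
    return (r.inv()*t).as_rotvec().round(3).tolist(),r.inv().apply(np.array(P)-o["position"]).round(4).tolist()
E
python3 - <<'E'
from workcell import *;from h import *
o=get_obs();print(o["clock"],o["position"],o["ft_force"],o["joint_pos"]);print(delta(o,[.5655,-.124,.15],np.radians(99)))
E
```

```text
0.7667 [ 0.39034805 -0.33830196  0.2148178 ] [ 0.49219334 -0.37117898 -0.25095535] [ 0.98626845  0.12813495 -0.38899689  1.75087261  0.05106904  1.27247505
  0.31209802]
([-0.0, 0.0, -0.43], [0.2536, 0.1109, 0.0647])
```

Call:
{"api": "jog_arm", "payload": {
  "plan": [
    [[0,0,-0.43],[0.254,0.111,0.065],0],
    [[0,0,-0.43],[0.254,0.111,0.065],0],
    [[0,0,-0.43],[0.254,0.111,0.065],0],
    [[0,0,-0.43],[0.254,0.111,0.065],0],
    [[0,0,-0.43],[0.254,0.111,0.065],0],
    [[0,0,-0.43],[0.254,0.111,0.065],0],
    [[0,0,-0.43],[0.254,0.111,0.065],0],
    [[0,0,-0.43],[0.254,0.111,0.065],0]
  ]
}}

```text
clock: 1.43
position: [0.5686, -0.1185, 0.1481]
ee_rot: [0.648, 0.761, 0.002, -0.002]
ft_force: [-0.7, 0.1, -0.5]
grip_width: 0.003
grasp_force: 0.0
```

```bash
python3 - <<'E'
from workcell import *;from h import *;import pickle
o=get_obs();print(o["clock"],o["position"],o["ft_force"]);print(delta(o,[.5655,-.124,.08],np.radians(99)))
c=camera("wrist");pickle.dump(c,open("w0.pkl","wb"));cv2.imwrite("pics/w0.png",c["img"][:,:,::-1]);print(proj(c,[[.5655,-.124,.05]]),c["extrinsics"].round(3).tolist())
E
```

```text
1.4333 [ 0.56858426 -0.11846906  0.14811164] [-0.68923815  0.05708808 -0.52040418]
([0.0, -0.005, 0.003], [-0.0053, -0.0039, 0.0681])
[[252.79752953 201.47170589]] [[0.987, 0.152, 0.047, 0.556], [0.16, -0.944, -0.289, -0.043], [0.001, 0.293, -0.956, 0.29], [0.0, 0.0, 0.0, 1.0]]
```

View pics/w0.png

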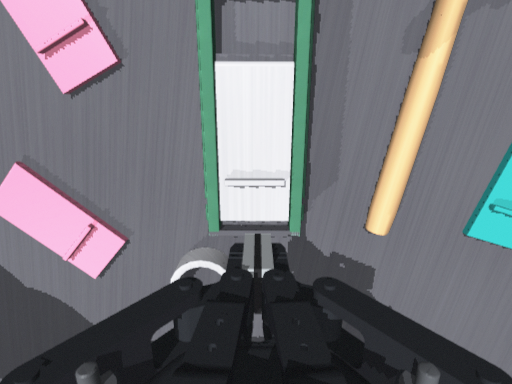

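The wrist view shows the plate with its nose at row 62, rib foot at about row 187 and rear edge at about row 221 (columns 218–289). The predicted land point (253,201) falls in the bare strip. I measure again from here.

```bash
python3 - <<'E'
from workcell import *;from h import *;import pickle
c=pickle.load(open("w0.pkl","rb"));g=c["img"].min(2)
W=ray(c,[[219,221],[289,221.5],[216.5,62],[293.5,62],[225,187],[285,187]],.05);print(W.round(4))
mid=(W[0]+W[1])/2;n=(W[2]+W[3])/2;print(mid,n,np.linalg.norm(n-mid),np.degrees(np.arctan2(*(n-mid)[1::-1])))
# rails inner edges at z=.048, by green mask
h=cv2.cvtColor(c["img"],cv2.COLOR_RGB2HSV);m=cv2.inRange(h,(60,90,30),(85,255,255))
for r in(80,140,210):
    x=np.nonzero(m[r,180:330])[0]+180;L=x[x<255];Rr=x[x>255];print(r,L.min(),L.max(),Rr.min(),Rr.max(),ray(c,[[L.min()-.5,r],[Rr.max()+.5,r]],.048)[:,:2].round(4).tolist())
u=(n-mid)/np.linalg.norm(n-mid);l=mid+17*u*1e-3;print("land",l,"u",u)
o=get_obs();print(delta(o,np.r_[(l+.002*u)[:2],.065],np.radians(99.2)))
E
```

```text
[[ 0.539  -0.1466  0.05  ]
 [ 0.5998 -0.1373  0.05  ]
 [ 0.5214 -0.0192  0.05  ]
 [ 0.5785 -0.0099  0.05  ]
 [ 0.5402 -0.115   0.05  ]
 [ 0.5905 -0.1069  0.05  ]]
[ 0.56940032 -0.14195518  0.05      ] [ 0.54999083 -0.01456425  0.05      ] 0.12886107450629108 98.66305312628711
80 200 213 294 310 [[0.5098, -0.0337], [0.5941, -0.0201]]
140 203 215 292 306 [[0.5169, -0.079], [0.6006, -0.0654]]
210 206 218 290 303 [[0.5259, -0.1391], [0.6107, -0.1254]]
land [ 0.56683972 -0.12514913  0.05      ] u [-0.15062336  0.98859122  0.        ]
([-0.001, -0.003, -0.003], [-0.0014, -0.0008, 0.0836])
```

Call:
{"api": "jog_arm", "payload": {
  "plan": [
    [[0,0,0],[-0.001,-0.001,0.03],0],
    [[0,0,0],[-0.001,-0.001,0.06],0],
    [[0,0,0],[-0.001,-0.001,0.08],0],
    [[0,0,0],[-0.001,-0.001,0.09],0],
    [[0,0,0],[-0.001,-0.001,0.092],0],
    [[0,0,0],[-0.001,-0.001,0.092],0],
    [[0,0,0],[-0.001,-0.001,0.092],0]
  ]
}}

```text
clock: 2.07
position: [0.5663, -0.1281, 0.0594]
ee_rot: [0.652, 0.758, 0.0, 0.001]
ft_force: [-0.2, -0.5, 0.4]
grip_width: 0.006
grasp_force: 0.0
```

```bash
python3 - <<'E'
from workcell import *;from h import *;import pickle
o=get_obs();print(o["clock"],o["position"],o["ft_force"],delta(o,[.5665,-.123,.0395],np.radians(98.8)))
c=camera("wrist");cv2.imwrite("pics/w1.png",c["img"][:,:,::-1])
E
```

```text
2.0667 [ 0.56628033 -0.12813991  0.05942865] [-0.23890848 -0.51614176  0.38794737] ([0.002, 0.001, -0.003], [0.0051, 0.001, 0.0199])
```

View pics/w1.png

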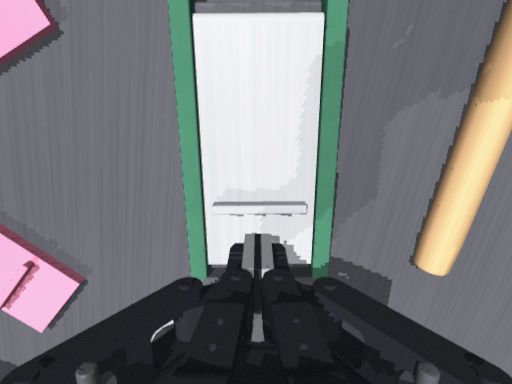

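The fingertips at about (257,240) sit centred over the bare strip behind the rib (row 210), and the plate edges are at columns 205 and 315. Now I press.

Call:
{"api": "jog_arm", "payload": {
  "plan": [
    [[0,0,0],[0.004,0.001,0.004],0],
    [[0,0,0],[0.004,0.001,0.008],0],
    [[0,0,0],[0.004,0.001,0.011],0],
    [[0,0,0],[0.004,0.001,0.013],0],
    [[0,0,0],[0.004,0.001,0.015],0],
    [[0,0,0],[0.004,0.001,0.015],0]
  ]
}}

```text
clock: 2.62
position: [0.5664, -0.123, 0.0432]
ee_rot: [0.652, 0.759, 0.001, 0.0]
ft_force: [-0.4, 2.4, 5.8]
grip_width: 0.0
grasp_force: 3.0
```

Call:
{"api": "jog_arm", "payload": {
  "plan": [
    [[0,0,0],[0,0,0.002],0],
    [[0,0,0],[0,0,0.004],0],
    [[0,0,0],[0,0,0.005],0],
    [[0,0,0],[0,0,0.006],0],
    [[0,0,0],[0,0,0.006],0]
  ]
}}

```text
clock: 3.03
position: [0.5667, -0.123, 0.0392]
ee_rot: [0.652, 0.759, 0.0, 0.001]
ft_force: [-8.2, 3.3, 23.4]
grip_width: -0.001
grasp_force: 11.9
```

Call:
{"api": "jog_arm", "payload": {
  "plan": [
    [[0,0,0],[0.003,0,0],0],
    [[0,0,0],[0.006,0,0],0],
    [[0,0,0],[0.009,0,0],0],
    [[0,0,0],[0.012,0,0],0],
    [[0,0,0],[0.015,0,0],0],
    [[0,0,0],[0.018,0,0],0]
  ]
}}

```text
clock: 3.53
position: [0.5655, -0.11, 0.0394]
ee_rot: [0.653, 0.757, -0.0, 0.004]
ft_force: [1.7, -11.4, 15.6]
grip_width: 0.0
grasp_force: 10.5
```

```bash
python3 - <<'E'
from workcell import *;from h import *;import pickle
o=get_obs();print(o["clock"],o["position"],o["ft_force"],delta(o,[.5464,.0093,.038],np.radians(98.8)))
c=camera("wrist");cv2.imwrite("pics/w2.png",c["img"][:,:,::-1])
E
```

```text
3.5333 [ 0.56550938 -0.11004206  0.03943124] [  1.65347877 -11.42783002  15.60638206] ([0.004, 0.006, -0.006], [0.1209, -0.0013, 0.0007])
```

View pics/w2.png

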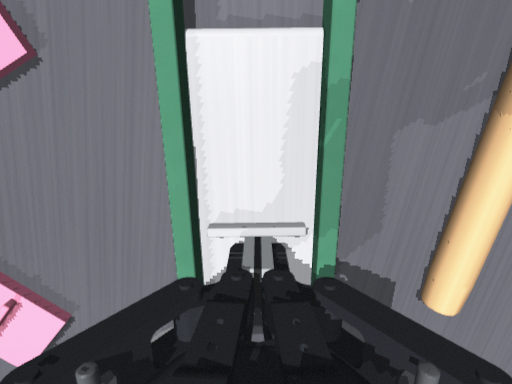

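The fingertips (257,240) are now up against the rib (row 232), and the plate is pressed down and straight between the rails. I keep sliding.

Call:
{"api": "jog_arm", "payload": {
  "plan": [
    [[0,0,0],[0.004,0,0.001],0],
    [[0,0,0],[0.009,0,0.001],0],
    [[0,0,0],[0.014,0,0.001],0],
    [[0,0,0],[0.019,0,0.001],0],
    [[0,0,0],[0.024,0,0.001],0],
    [[0,0,0],[0.029,0,0.001],0],
    [[0,0,0],[0.034,0,0.001],0],
    [[0,0,0],[0.039,0,0.001],0]
  ]
}}

```text
clock: 4.25
position: [0.5606, -0.0732, 0.0394]
ee_rot: [0.654, 0.757, -0.001, 0.005]
ft_force: [-0.4, -16.4, 24.7]
grip_width: -0.003
grasp_force: 15.0
```

Call:
{"api": "jog_arm", "payload": {
  "plan": [
    [[0,0,0],[0.005,0,0],0],
    [[0,0,0],[0.01,-0.001,0],0],
    [[0,0,0],[0.015,-0.001,0],0],
    [[0,0,0],[0.02,-0.001,0],0],
    [[0,0,0],[0.025,-0.001,0],0],
    [[0,0,0],[0.03,-0.001,0],0],
    [[0,0,0],[0.035,-0.001,0],0],
    [[0,0,0],[0.04,-0.001,0],0]
  ]
}}

```text
clock: 4.92
position: [0.5542, -0.0331, 0.0395]
ee_rot: [0.653, 0.757, 0.0, 0.005]
ft_force: [1.7, -15.6, 25.9]
grip_width: 0.001
grasp_force: 15.3
```

```bash
python3 - <<'E'
from workcell import *;from h import *;import pickle
o=get_obs();print(o["clock"],o["position"],o["ft_force"],delta(o,[.5464,.0093,.038],np.radians(98.8)))
c=camera("wrist");cv2.imwrite("pics/w3.png",c["img"][:,:,::-1])
E
```

```text
4.9167 [ 0.55422477 -0.03312879  0.03949006] [  1.73440936 -15.62198324  25.8939353 ] ([0.007, 0.008, -0.007], [0.0431, -0.0016, 0.0011])
```

View pics/w3.png

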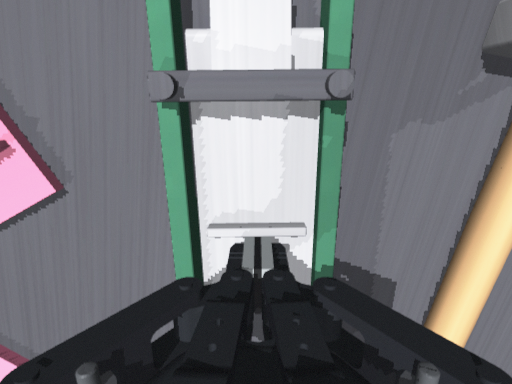

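The nose (row 30) has passed under the bar (row 85) and lies below the leaf, with the rib at row 230 and the fingers behind it. I keep going.

Call:
{"api": "jog_arm", "payload": {
  "plan": [
    [[0,0,0],[0.004,0,0],0],
    [[0,0,0],[0.008,-0.001,0],0],
    [[0,0,0],[0.012,-0.001,0],0],
    [[0,0,0],[0.016,-0.001,0],0],
    [[0,0,0],[0.02,-0.001,0],0],
    [[0,0,0],[0.024,-0.001,0],0],
    [[0,0,0],[0.028,-0.001,0],0],
    [[0,0,0],[0.032,-0.001,0],0]
  ]
}}

```text
clock: 5.63
position: [0.5488, -0.0033, 0.0394]
ee_rot: [0.654, 0.757, -0.0, 0.006]
ft_force: [3.3, -19.4, 24.0]
grip_width: -0.001
grasp_force: 18.1
```

Call:
{"api": "jog_arm", "payload": {
  "plan": [
    [[0,0,0],[0.002,0,0],0],
    [[0,0,0],[0.004,0,0],0],
    [[0,0,0],[0.006,0,0],0],
    [[0,0,0],[0.008,0,0],0],
    [[0,0,0],[0.01,0,0],0],
    [[0,0,0],[0.012,0,0],0]
  ]
}}

```text
clock: 6.13
position: [0.547, 0.0088, 0.0393]
ee_rot: [0.654, 0.757, -0.0, 0.006]
ft_force: [3.5, -20.7, 22.6]
grip_width: -0.001
grasp_force: 19.0
```

Call:
{"api": "jog_arm", "payload": {
  "plan": [
    [[0,0,0],[0.0015,0,0],0],
    [[0,0,0],[0.003,0,0],0],
    [[0,0,0],[0.0045,0,0],0],
    [[0,0,0],[0.006,0,0],0],
    [[0,0,0],[0.006,0,0],0]
  ]
}}

```text
clock: 6.55
position: [0.5448, 0.0165, 0.0381]
ee_rot: [0.653, 0.757, -0.0, 0.004]
ft_force: [2.4, -14.9, 17.3]
grip_width: 0.001
grasp_force: 12.2
```

Call:
{"api": "jog_arm", "payload": {
  "plan": [
    [[0,0,0],[0.001,0,0],0],
    [[0,0,0],[0.002,0,0],0],
    [[0,0,0],[0.003,0,0],0],
    [[0,0,0],[0.003,0,0],0]
  ]
}}

```text
clock: 6.88
position: [0.5445, 0.0184, 0.0381]
ee_rot: [0.654, 0.757, -0.001, 0.004]
ft_force: [3.5, -18.7, 17.0]
grip_width: -0.005
grasp_force: 12.1
```

```bash
python3 - <<'E'
from workcell import *;from h import *;import pickle
c=camera("wrist");pickle.dump(c,open("w4.pkl","wb"));cv2.imwrite("pics/w4.png",c["img"][:,:,::-1])
E
```

```text
(no output)
```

View pics/w4.png

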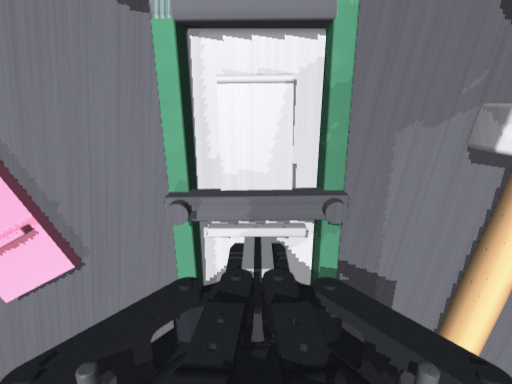

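The plate's nose (row ~30) is close to the stop (top edge at row ~22), and the leaf lies on the plate. I measure the gap and keep pushing gently.

```bash
python3 - <<'E'
from h import *;import pickle
c=pickle.load(open("w4.pkl","rb"));g=c["img"].astype(int)
print(g[14:42,215].tolist());print(g[14:42,300,1].tolist())
u=np.array([-.152,.9884,0])
for n,r,z in(("nose",30,.038),("nose low",30,.034),("stoptop",22,.048),("stop26",26,.048)): print(n,ray(c,[[257,r]],z)[0]@u)
print("rib", ray(c,[[257,226]],.046)[0]@u, "bar rear low",ray(c,[[257,222]],.0425)[0]@u,np.array([.5445,.0184,0])@u)
E
```

```text
[[115, 115, 125], [115, 115, 124], [115, 115, 123], [115, 115, 124], [104, 105, 113], [86, 86, 93], [65, 65, 70], [47, 47, 50], [40, 40, 44], [39, 40, 43], [40, 42, 45], [39, 42, 44], [38, 38, 42], [40, 40, 44], [80, 81, 84], [113, 113, 117], [124, 124, 127], [130, 130, 134], [137, 137, 141], [141, 142, 145], [144, 145, 149], [149, 149, 154], [151, 151, 155], [151, 152, 156], [151, 152, 156], [209, 210, 217], [240, 241, 244], [240, 241, 244]]
[114, 113, 113, 106, 89, 65, 44, 39, 41, 37, 39, 41, 40, 40, 82, 116, 122, 131, 137, 141, 144, 150, 152, 207, 239, 239, 239, 239]
nose 0.041333915882038844
nose low 0.04213110277574861
stoptop 0.04215568979384929
stop26 0.040753497374078934
rib -0.046373261447481634 bar rear low -0.04574839309838312 -0.06457743999999999
```

Call:
{"api": "jog_arm", "payload": {
  "plan": [
    [[0,0,0],[0.001,0,0],0],
    [[0,0,0],[0.002,0,0],0],
    [[0,0,0],[0.003,0,0],0],
    [[0,0,0],[0.003,0,0],0]
  ]
}}

```text
clock: 7.27
position: [0.5444, 0.0186, 0.0381]
ee_rot: [0.654, 0.756, -0.002, 0.005]
ft_force: [4.1, -26.0, 17.0]
grip_width: -0.001
grasp_force: 15.6
```

The force climbed to 26 N with no more travel, and the tip dropped to z=38.1 mm, so the plate is on the floor against the stop. I relax and lift off.

Call:
{"api": "jog_arm", "payload": {
  "plan": [
    [[0,0,0],[-0.003,0,-0.002],0],
    [[0,0,0],[-0.004,0,-0.004],0],
    [[0,0,0],[-0.005,0,-0.007],0],
    [[0,0,0],[-0.007,0,-0.012],0],
    [[0,0,0],[-0.01,0,-0.03],0],
    [[0,0,0],[-0.015,0,-0.06],0],
    [[0,0,0],[-0.05,0,-0.09],0],
    [[0,0,0],[-0.09,0,-0.11],0]
  ]
}}

```text
clock: 7.93
position: [0.5539, -0.0532, 0.145]
ee_rot: [0.65, 0.76, 0.001, 0.0]
ft_force: [1.9, -0.2, -0.2]
grip_width: -0.0
grasp_force: 0.0
```

```bash
python3 - <<'E'
from h import *;from workcell import *;import pickle
o=get_obs();print(o["clock"],o["position"],o["ft_force"])
c=camera("wrist");pickle.dump(c,open("w5.pkl","wb"));cv2.imwrite("pics/w5.png",c["img"][:,:,::-1])
E
```

```text
7.9333 [ 0.5538937  -0.0531903   0.14504607] [ 1.91782993 -0.22751296 -0.17009371]
```

View pics/w5.png

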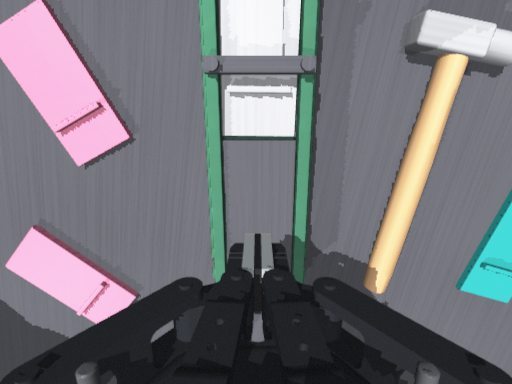

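The plate sits under the bar and leaf. Its rear edge is at row ~136, followed by a dark gap and then the bed's end at row ~140. I check that numerically.

```bash
python3 - <<'E'
from h import *;from workcell import *;import pickle
c=camera("wrist");g=c["img"].astype(int)
print(g[130:146,240].tolist())
u=np.array([-.152,.9884,0]);o=np.array([.5488,-.0096,0])
X=lambda cc,p,z:round(1000*float((ray(cc,[p],z)[0]-o)@u),1)
print("rear edge",[X(c,(260,r),.038) for r in(134,135,136)],"bed end up",[X(c,(260,r),.042) for r in(138,139,140)],"down",[X(c,(260,r),.0315) for r in(138,139,140)])
print("bar rear top",[X(c,(260,r),.056) for r in(72,73,74)],"rib rear top",[X(c,(260,r),.046) for r in(95,96)])
t=camera("top")
gt=t["img"].astype(int);print([(x,gt[round(220+ (241-x)*.17),x].tolist()) for x in range(216,285)][::1])
E
```

```text
[[127, 128, 136], [127, 127, 136], [127, 129, 138], [126, 127, 137], [125, 127, 138], [125, 126, 136], [126, 127, 138], [127, 128, 138], [126, 127, 138], [126, 129, 138], [126, 128, 136], [125, 127, 135], [125, 127, 136], [125, 128, 137], [124, 126, 135], [128, 131, 138]]
rear edge [-5.5, -6.3, -7.1] bed end up [-8.3, -9.1, -9.9] down [-9.6, -10.4, -11.3]
bar rear top [41.5, 40.8, 40.1] rib rear top [25.6, 24.8]
[(216, [131, 128, 135]), (217, [129, 131, 135]), (218, [116, 150, 135]), (219, [110, 164, 138]), (220, [125, 157, 145]), (221, [142, 142, 150]), (222, [140, 135, 146]), (223, [132, 131, 139]), (224, [115, 113, 119]), (225, [143, 141, 147]), (226, [222, 216, 223]), (227, [243, 241, 244]), (228, [242, 240, 242]), (229, [241, 239, 241]), (230, [238, 235, 238]), (231, [227, 224, 229]), (232, [232, 229, 233]), (233, [240, 237, 240]), (234, [241, 240, 242]), (235, [241, 240, 242]), (236, [241, 239, 241]), (237, [241, 239, 241]), (238, [241, 239, 241]), (239, [241, 240, 242]), (240, [241, 240, 242]), (241, [241, 240, 242]), (242, [241, 240, 242]), (243, [241, 240, 242]), (244, [241,
[... 272 characters left out ...]
2]), (256, [153, 150, 155]), (257, [199, 196, 202]), (258, [232, 229, 233]), (259, [219, 217, 220]), (260, [208, 204, 210]), (261, [231, 228, 232]), (262, [242, 240, 242]), (263, [241, 239, 241]), (264, [240, 239, 241]), (265, [240, 238, 241]), (266, [240, 239, 241]), (267, [240, 238, 241]), (268, [241, 238, 241]), (269, [242, 240, 242]), (270, [243, 241, 243]), (271, [219, 216, 221]), (272, [142, 144, 146]), (273, [121, 121, 126]), (274, [139, 135, 143]), (275, [141, 137, 145]), (276, [140, 137, 143]), (277, [139, 136, 143]), (278, [140, 139, 146]), (279, [142, 138, 145]), (280, [141, 136, 144]), (281, [141, 137, 145]), (282, [143, 139, 147]), (283, [142, 139, 147]), (284, [141, 138, 145])]
```

```bash
python3 - <<'E'
from h import *;from workcell import *
u=np.array([-.152,.9884,0]);o=np.array([.5488,-.0096,0])
X=lambda cc,p,z:round(1000*float((ray(cc,[p],z)[0]-o)@u),1)
c=camera("wrist");p=c["img"][:,260].astype(int).sum(1)//3
print("grad rows",[(r,p[r],p[r+1]) for r in range(20,220) if abs(p[r+1]-p[r])>18])
import pickle;t=camera("top");P=lambda x:(x,220+(241-x)*.17)
print("top: nose",X(t,P(225.2),.034),"rear",X(t,P(271.6),.038),"bar front,rear",X(t,P(250.2),.056),X(t,P(256.7),.056),"stop top",X(t,P(223.5),.048))
pickle.dump(c,open("w6.pkl","wb"))
b=cv2.resize(c["img"][40:200,200:320,::-1],None,fx=3.5,fy=3.5,interpolation=cv2.INTER_CUBIC);cv2.imwrite("pics/w6.png",b)
ob=get_obs();print(ob["position"],ob["joint_velocities"].round(3) if hasattr(ob["joint_velocities"],'round') else '')
E
```

```text
grad rows [(45, np.int64(225), np.int64(156)), (46, np.int64(156), np.int64(130)), (62, np.int64(120), np.int64(92)), (63, np.int64(92), np.int64(53)), (65, np.int64(61), np.int64(126)), (66, np.int64(126), np.int64(162)), (76, np.int64(135), np.int64(176)), (77, np.int64(176), np.int64(235)), (83, np.int64(229), np.int64(165)), (84, np.int64(165), np.int64(143)), (89, np.int64(160), np.int64(220)), (90, np.int64(220), np.int64(245)), (127, np.int64(243), np.int64(210)), (128, np.int64(210), np.int64(89)), (129, np.int64(89), np.int64(64)), (132, np.int64(66), np.int64(97)), (133, np.int64(97), np.int64(124))]
top: nose 135.1 rear 5.2 bar front,rear 65.4 47.4 stop top 139.2
[ 0.55304499 -0.0549888   0.14210872] [-0.02   0.008 -0.017  0.016 -0.002 -0.001  0.   ]
```

View pics/w6.png

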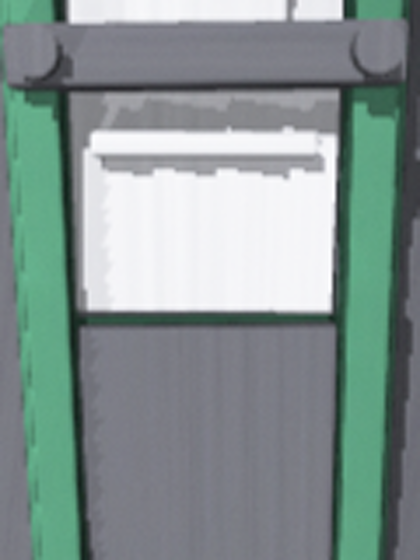

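```bash
python3 - <<'E'
from h import *;import pickle
c=pickle.load(open("w6.pkl","rb"))
u=np.array([-.152,.9884,0]);o=np.array([.5488,-.0096,0])
X=lambda p,z:round(1000*float((ray(c,[p],z)[0]-o)@u),1)
print("rear",X((260,128.4),.038),"bed up/down",X((260,132.9),.042),X((260,132.9),.0315),"bar top rear",X((260,63.2),.056),X((260,65.8),.0425),"rib rear top",X((260,83.6),.046))
# channel width at bed front: cols where bed meets rails
E
```

```text
rear 5.8 bed up/down 2.5 1.5 bar top rear 53.2 52.9 rib rear top 40.0
```

Measured against the bar, the plate's rear edge is at +2.8 mm (home is +3) and the rib's rear face at +37.0 mm (home is +37). The bed's end fits the raised position. I hand in.

```bash
python3 -c "
from workcell import *
print(hand_in())"
```

```text
the job is handed in; nothing more can be done
None
```

The plate is loaded and the job is handed in: the plate is against the end stop under the bar and leaf spring, clear of the bed, the arm is clear and the other objects were left alone; the bed looks sprung up, though its height couldn't be measured directly, and no verdict was returned.

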